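# Load the dipping rack with oak pan handles and clip on the keeper

### The arm

A 6-joint arm with a two-finger parallel gripper is mounted at the origin on the work surface. World frame = base frame: x ahead of the robot, y to its left, z up, the work surface at z = 0. Lengths are in m, angles in rad, forces in N, time in s.
With the tool pointing down it reaches from about 0.25 to 0.725 m from the base axis. Payload 4 kg.
Tool frame: the origin (TCP) lies midway between the tips of the shut fingers; the grasp point (between the pads) lies 19 mm behind it (bot.grip_point_offset is the distance from the TCP to the grasp point, in m); z points along the fingers, y is the line along which they close (so a half turn about z gives the same grasp; the last joint's range is limited). The gripper opens to 85 mm and grips with 20 to 120 N. Pads are 22 mm wide; open, the fingers measure 114 mm over their backs; the gripper's body (76 mm by 85 mm) begins 54 mm behind the grasp point. The pads swing forward as they close: fully open they stand 13 mm farther back than shut.
Start: joints at [-1.226, 0.241, 0.005, 1.335, 0, 1.571], TCP at [0.169, -0.471, 0.231] pointing down, gripper open.
Joint ranges: [-2.72, 2.72], [-1.05, 1.87], [-1.09, 1.28], [-1.99, 2.15], [-1.42, 1.44], [-3.14, 3.14]. Speed limits (rad/s): [2.79, 2.79, 3.14, 3.14, 3.14, 3.14].

### API

Orientations are given as a unit quaternion [x, y, z, w].
In Python, from workcell import bot gives the robot as it stands.
- The arm moves only by the tool step_arm, never from a script. Its argument "targets" is text: rows parted by semicolons, each of 7 numbers parted by spaces: the opening, from -1 (shut) to 1 (fully open), so that 0 is half open, then the shift along the world's x, y, z normalised to -1 to 1, where 1 is 0.5 m, then the turn, a rotation vector about the world's x, y, z normalised to -1 to 1, where 1 is pi/4 rad. In form: gripper x y z wx wy wz; .... A call has 1 to 10 rows; each row is the pose to reach, as a shift and turn from the pose commanded when the call began; what a row does not reach only later rows make up. A row lasts 1/12 s, in which the tool goes at most 41.7 mm and 7.16 degrees, less where a joint would pass 70% of its speed; a pose out of reach is approached as far as the arm can. A call with a number of a shift or a turn outside -1 to 1 is refused whole. A call with a gripper value outside its range is refused whole. The fingers move at their own pace and stop on an object; the grip force is fixed at half the most. Time passes only in rows, so rows that repeat a pose let the fingers close. It gives the time, the measured TCP pose, the force, the opening and the grip force at its end, in the units of the state.
- bot.get_obs(): the state, without advancing time (a new reading comes with each control period).
- bot.camera(name): name is "scene" or "top"; returns the picture (420x560x3 uint8, red, green, blue); there is no depth.
- bot.camera_info(name): a dict with "vertical_fov" (degrees; the focal length in pixels is half the picture's height over the tangent of half this angle, whatever the lens; pixels are square), "cx", "cy" (the principal point, pixels), "pose" (4x4, takes a point from camera to world coordinates). Camera axes: x right, y up, looking along -z (the intrinsics and any distortion apply to the point x, -y, -z); pixel columns grow to the right and rows downward; lengths in m; the calibration is good to about 2 mm. A picture is of the moment at which its call begins. camera_info takes no time and is no camera call.
- bot.job_done(): hands the job in; it is judged then, once.
The state is a dict: "clock": time; "joint_pos": joint angles; "joint_vel": joint speeds; "tau": joint torques, N m; "eef_pos": TCP position; "tool_rot": TCP orientation; "ft_force": force on the tool from outside, world axes, zero at the start; "ft_torque": the same for the moment, N m; "grip_width": finger opening in m; "grasp_force": force on a finger pad.
Only numpy, scipy, OpenCV 4.12 (cv2) and the standard library are available. Lean on these libraries where they do the work, as an engineer would, in place of code of your own. Each camera call takes 0.05 s, during which the arm holds its last target. There are 200 camera calls.

### The job

Get the oak handles ready for the oil dip: take the lid off the metal tray and lay it flat on the rubber mat, let go of it there, then lay every handle across the wire rack, one to each place, centred and down on the rails. Then push the keeper bar straight down onto the rack until the spring hooks at both ends have clicked over it, and put the lid back on the empty tray, properly seated. Leave the other things on the bench where they are.

Things in the scene. Friction and masses are not known exactly. Their poses are not given: they have to be found in the camera images.
- tray: Shallow aluminium tray, fixed: 265 x 162 mm over the rim, 40 mm high; inside 245 x 142 mm, floor 5 mm up. Origin: centre of underside; x along its length. Handles start inside, lying across it (along y), 56 mm apart if all are there. Tray, rack, mat and keeper stand side by side along the robot's y, lengths roughly along its x, in any order.
- lid: Loose aluminium lid of the tray, 265 x 162 x 4 mm, 0.45 kg; a step under it, 235 x 132 x 8 mm, drops into the tray with 5 mm to spare. Origin: centre of the flange's underside (at rim height when on; 11 mm up when lying on the mat); x along its length. Strap handle over the centre: bar 100 mm along x, 12 mm wide, 36 to 44 mm above the origin, open beneath. Starts on the tray.
- rack: Dipping rack, fixed: base 262 x 110 x 8 mm; two wire rails along x (y = +-30 mm, tops 30 mm up) on which handles lie crosswise. Origin: centre of underside; x along its length. Pairs of pins on the rails (tops 47 mm up) make four places 26 mm wide, 46 mm apart. At each end a seat 53 mm up between guide cheeks 29 mm apart, flared at the top (91 mm up), 102 to 111 mm from the middle.
- seat (a point): Middle of the rack, 53 mm above the bench: where the centre of the keeper's underside is when it is fully home; axes as the rack.
- hook_far (a joint): Upright spring hook behind the +x seat: outward lean (rad), 0 at rest, about 0.1 as the keeper's end passes, then it springs back over it. Stem face 114 mm from the rack's middle; the nose reaches 6.5 mm inwards, underside 64.5 mm up, sloping lead-in 67 to 80 mm up. An unpressed keeper rests on the lead-ins about 20 mm above its seats. Pressing home takes 5 to 9 N a hook.
- hook_near (a joint): The same hook at the rack's -x end.
- keeper: Keeper bar: aluminium, 224 x 24 x 10 mm, 0.16 kg, with a black grip block on the middle of its top, 40 mm along x, 20 mm in y, rising to 36 mm above the underside. Origin: centre of underside; x along the bar. Starts flat on the bench with a wax tin beyond it; fits either way round. Home, it clears the handles by 3 mm; a handle not down in its place blocks it.
- keeper_end_1 (a point): Underside of the keeper 107 mm from its middle, towards its +x end: where it rests on a seat.
- keeper_end_2 (a point): The same towards its -x end.
- mat: Black ribbed rubber mat 290 x 185 mm, 3 mm thick, fixed, bare at the start. Origin: centre of its underside; x along its length.
- slot_1 (a point): Place 1 of 4 on the rack, counted from its -x end: where the middle of a handle's body is when it lies down on the two rails between its pins (40 mm above the bench, on the rack's centre line). Axes as the rack.
- slot_2 (a point): Place 2 of 4 on the rack, counted from its -x end: where the middle of a handle's body is when it lies down on the two rails between its pins (40 mm above the bench, on the rack's centre line). Axes as the rack.
- slot_3 (a point): Place 3 of 4 on the rack, counted from its -x end: where the middle of a handle's body is when it lies down on the two rails between its pins (40 mm above the bench, on the rack's centre line). Axes as the rack.
- slot_4 (a point): Place 4 of 4 on the rack, counted from its -x end: where the middle of a handle's body is when it lies down on the two rails between its pins (40 mm above the bench, on the rack's centre line). Axes as the rack.
- handle_a: Oak pan handle, 124 mm long: square grip of 20 x 20 mm, 98 mm long, then a round steel ferrule (18 mm, then 12 mm thick) at its +x end; about 60 g. Origin: middle of its length, on its centre line; x along its length. All handles are alike. Absent in some starts.
- handle_b: Oak pan handle, 124 mm long: square grip of 20 x 20 mm, 98 mm long, then a round steel ferrule (18 mm, then 12 mm thick) at its +x end; about 60 g. Origin: middle of its length, on its centre line; x along its length. All handles are alike. Absent in some starts.
- handle_c: Oak pan handle, 124 mm long: square grip of 20 x 20 mm, 98 mm long, then a round steel ferrule (18 mm, then 12 mm thick) at its +x end; about 60 g. Origin: middle of its length, on its centre line; x along its length. All handles are alike. Absent in some starts.
- handle_d: Oak pan handle, 124 mm long: square grip of 20 x 20 mm, 98 mm long, then a round steel ferrule (18 mm, then 12 mm thick) at its +x end; about 60 g. Origin: middle of its length, on its centre line; x along its length. All handles are alike. Absent in some starts.
- wax_tin: Bystander, leave alone: round aluminium tin, 64 mm across, 36 mm high, standing beyond the far end of the keeper. Origin: centre of its underside.
- skillet: Bystander, leave alone: small black skillet, 150 mm across, 32 mm high, wooden handle. Origin: centre of its underside.
- oil: Bystander, leave alone: amber oil bottle, 60 mm across, 170 mm high. Origin: centre of its underside.
- jar: Bystander, leave alone: glass jar with steel lid, 72 mm across, 90 mm high. Origin: centre of its underside.
- brush: Bystander, leave alone: brush, 190 mm long, lying down. Origin: centre of its underside (brush: near its middle).
Things that resemble listed ones, but are neither listed nor needed, are in the scene too. Leave any purple look-alike of the keeper alone.

How it is judged:
By the outcome, as a careful person would: the job done as asked, in the order asked, and still so for the second after the job is handed in, with the robot touching nothing.
Of handle_a, handle_b, handle_c, handle_d only 2 to 4 are there at a start; the rules pass over those that are not, and their reading is None.
At some moment in a run one of keeper, lid may be knocked a few centimetres aside while the robot is not near it.
Once in a run the grip may slacken for a moment while it holds something.
It also fails if it takes over 210 s, if anything falls off the work surface, if the arm or the gripper's body presses on something with over 40 N, if the wrist force passes 120 N, or if a joint passes its speed limit or range.

## Working session

There is one attempt and no reset: what is moved stays moved. The work goes in short steps, Python scripts to look and compute and a tool call to move; the robot and the scene stay as the last step left them, time stands still between calls to the robot, and variables do not carry over. Pictures are saved under pics/ and viewed, at most 14 in all, crops included, and the job is handed in when it is done.

Besides the shell and the picture viewer there is one more tool, called after ">>>" as a command line: name --argument value ..., lists and objects as JSON in quotes. step_arm: Moves the arm, as the interface text tells. Scaled input: -1 to 1 covers 0.5 m each way for a shift and pi/4 rad each way for a turn. Its arguments: {"type":"object","properties":{"targets":{"type":"string"}},"required":["targets"]}

```bash
mkdir -p pics; ls
cat > h.py <<'E'
import numpy as np, cv2
from workcell import bot
def snap(cam,name,crop=None,scale=1):
    im=bot.camera(cam); np.save(f'pics/{cam}.npy',im)
    save(im,name,crop,scale)
def save(im,name,crop=None,scale=1):
    if crop: im=im[crop[1]:crop[3],crop[0]:crop[2]]
    if scale!=1: im=cv2.resize(im,None,fx=scale,fy=scale,interpolation=cv2.INTER_CUBIC)
    cv2.imwrite(f'pics/{name}.png',im[...,::-1])
E
python3 - <<'E'
from h import *
for c in('scene','top'):
    print(bot.camera_info(c)); snap(c,c+'0',None,1.4)
print(bot.get_obs())
E
```

```text
pics
{'vertical_fov': 56.40190996447705, 'cx': 285.7906680333402, 'cy': 207.16076046381713, 'pose': array([[ 0.65140283, -0.56918243,  0.50170282,  1.09906274],
       [ 0.75851744,  0.47280131, -0.44845314, -0.51673251],
       [ 0.0180459 ,  0.67267398,  0.73971891,  0.89601412],
       [ 0.        ,  0.        ,  0.        ,  1.        ]])}
{'vertical_fov': 50.8808377035247, 'cx': 275.20556151465695, 'cy': 208.8192140385057, 'pose': array([[-0.01750053,  0.99603628, -0.0872093 ,  0.39877697],
       [-0.99969026, -0.01588747,  0.01915629,  0.01704991],
       [ 0.01769482,  0.08751753,  0.99600581,  1.28060545],
       [ 0.        ,  0.        ,  0.        ,  1.        ]])}
{'clock': 0.1, 'joint_pos': array([-1.22598774e+00,  2.41309325e-01,  3.81140190e-03,  1.33519213e+00,
        1.16529809e-05,  1.57079784e+00]), 'joint_vel': array([ 7.10962331e-05,  1.61068685e-04,  4.12233388e-03,  8.44058876e-04,
        6.31588848e-04, -1.39130180e-03]), 'tau': array([ 1.07895066e-03, -3.73138797e+01,  2.53009808e+01,  1.08380121e-02,
       -2.08269694e-05, -2.23436906e-06]), 'eef_pos': array([ 0.16881368, -0.47001783,  0.23049797]), 'tool_rot': array([ 9.85174844e-01,  1.71550666e-01, -1.56696512e-04, -9.33826220e-04]), 'ft_force': array([ 0.07595724, -0.2295991 , -0.14203278]), 'ft_torque': array([ 0.00955428,  0.01002955, -0.00176071]), 'grasp_force': 0.0, 'grip_width': 0.085312697728013}
```

View pics/top0.png

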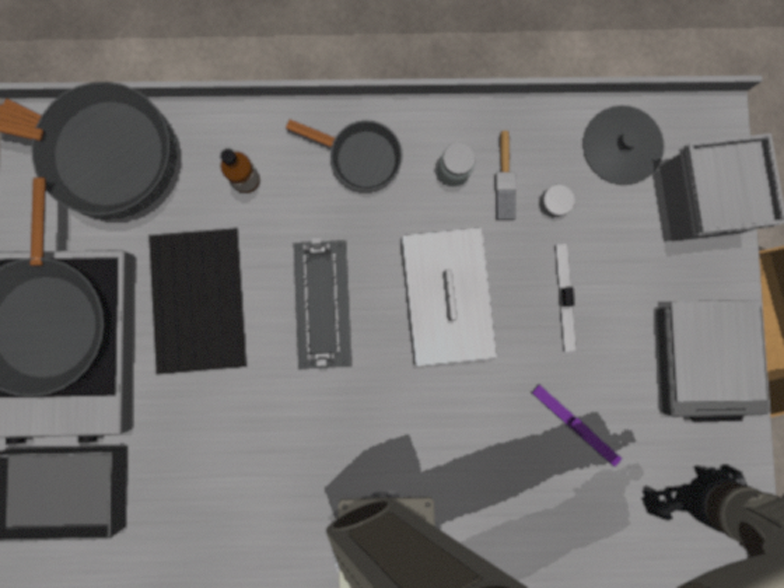

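View pics/scene0.png

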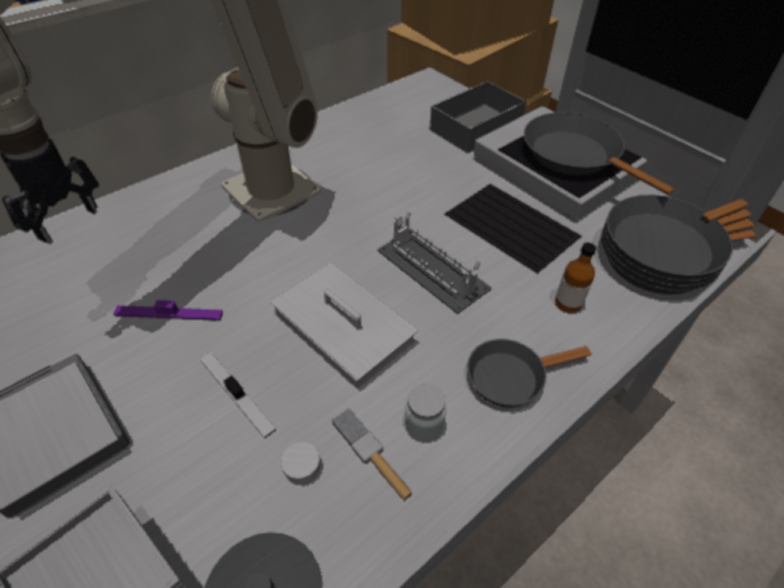

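The top view (x1.4) shows:
- **On the job:** mat (198,300), rack (322,303), lid on tray (450,295), white keeper with black grip (566,297), wax tin (558,200).
- **Look-alikes:** purple bar (575,425), and other trays and lids at (730,185), (715,358) and (60,490).

The lid with the strap handle and the white keeper match the descriptions. Next, close crops to check them.

```bash
cat >> h.py <<'E'
def ray(cam,uv):
    i=bot.camera_info(cam); f=210/np.tan(np.radians(i['vertical_fov']/2))
    d=np.array([(uv[0]-i['cx'])/f,-(uv[1]-i['cy'])/f,-1.]); P=i['pose']
    return P[:3,3],P[:3,:3]@d
def w(cam,uv,z):
    o,d=ray(cam,uv); return o+d*(z-o[2])/d[2]
def px(cam,p):
    i=bot.camera_info(cam); f=210/np.tan(np.radians(i['vertical_fov']/2)); P=i['pose']
    q=P[:3,:3].T@(np.array(p)-P[:3,3]); return np.array([i['cx']+f*q[0]/-q[2], i['cy']-f*q[1]/-q[2]])
E
python3 - <<'E'
from h import *
im=np.load('pics/top.npy')
save(im,'c1',(100,155,260,275),5); save(im,'c2',(280,155,420,275),5)
E
```

```text
(no output)
```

View pics/c1.png

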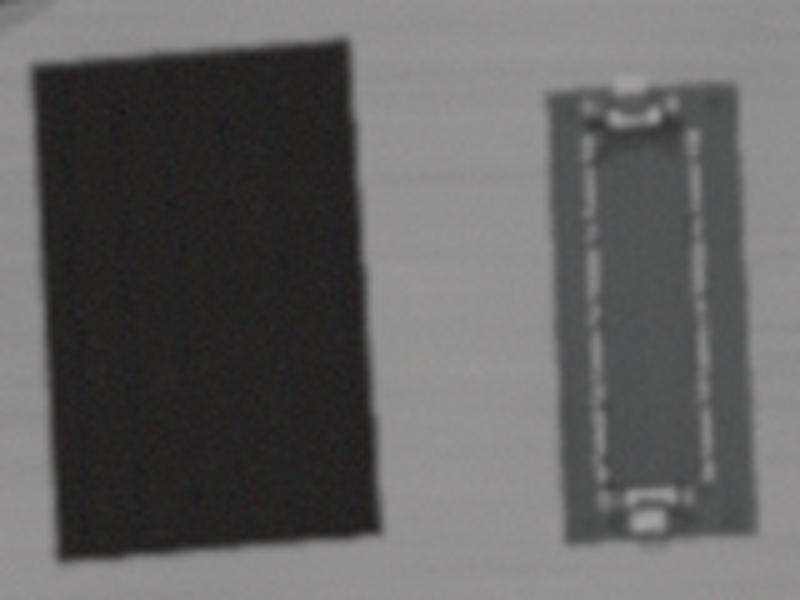

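View pics/c2.png

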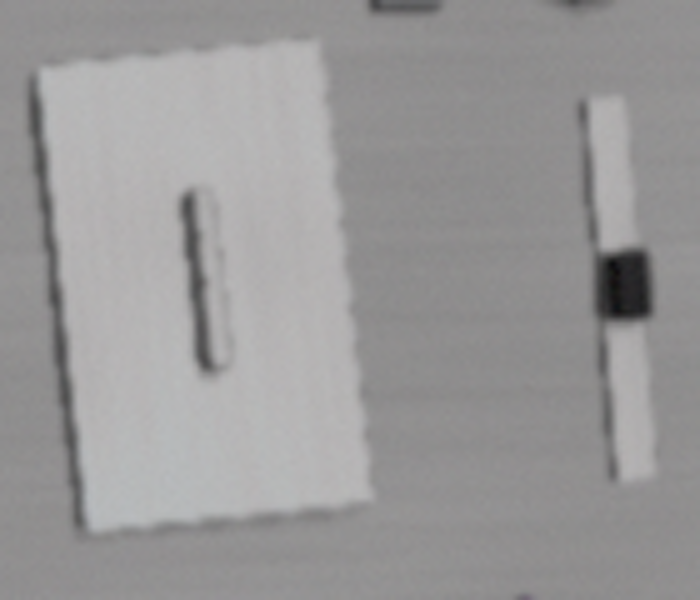

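The crops confirm the choice: lid with strap in the middle, and white keeper with black grip. The corners are readable, so I'll fit poses with the known sizes.

```bash
cat >> h.py <<'E'
def fit(cam,pts,z,L,W,off=(0,0),s=5):
    # pts order: (+x,+y),(+x,-y),(-x,-y),(-x,+y)
    q=np.array([w(cam,((x+.5)/s-.5+off[0],(y+.5)/s-.5+off[1]),z)[:2] for x,y in pts])
    m=np.array([[L,W],[L,-W],[-L,-W],[-L,W]])/2
    c=q.mean(0); d=q-c
    a=np.arctan2((m[:,0]*d[:,1]-m[:,1]*d[:,0]).sum(),(m*d).sum())
    R=np.array([[np.cos(a),-np.sin(a)],[np.sin(a),np.cos(a)]])
    print('c',c.round(4),'yaw',round(a,4),'sizes',np.linalg.norm(q-np.roll(q,-1,0),axis=1).round(4),'resid',(1000*(q-c-m@R.T)).round(1).tolist())
    return c,a
E
python3 - <<'E'
from h import *
A=(100,155);B=(280,155)
print('mat');fit('top',[(34,66),(347,40),(380,533),(60,560)],.003,.29,.185,A)
print('rack');fit('top',[(547,92),(737,84),(757,533),(568,543)],.008,.262,.110,A)
print('lid');fit('top',[(38,70),(322,40),(372,498),(85,533)],.044,.265,.162,B)
print('strap');fit('top',[(190,187),(212,185),(232,370),(205,375)],.084,.1,.012,B)
print('keeper');fit('top',[(585,98),(626,95),(656,476),(617,482)],.010,.224,.024,B)
print('grip');fit('top',[(600,250),(647,248),(651,317),(602,320)],.036,.04,.02,B)
o=bot.get_obs();
from scipy.spatial.transform import Rotation as R
print(R.from_quat(o['tool_rot']).as_matrix().round(3))
E
```

```text
mat
c [0.5016 0.3811] yaw 0.0682 sizes [0.1818 0.2871 0.1823 0.2863] resid [[-1.7, -1.7], [-1.5, 1.5], [1.3, 1.4], [1.9, -1.2]]
rack
c [0.4892 0.1232] yaw 0.036 sizes [0.1105 0.2602 0.108  0.2609] resid [[-0.3, 0.3], [-1.2, -0.2], [0.6, 0.9], [0.8, -1.1]]
lid
c [ 0.4982 -0.1341] yaw 0.0836 sizes [0.1628 0.2606 0.1619 0.2622] resid [[-2.5, -0.5], [-1.0, -1.2], [3.3, 1.0], [0.2, 0.6]]
strap
c [ 0.4973 -0.1322] yaw 0.0677 sizes [0.0121 0.1017 0.015  0.1031] resid [[1.1, 0.1], [1.2, -0.0], [-0.4, -1.4], [-2.0, 1.4]]
keeper
c [ 0.4952 -0.3805] yaw 0.0387 sizes [0.0242 0.2223 0.0229 0.224 ] resid [[-0.7, 0.0], [-0.2, -0.2], [1.5, 0.7], [-0.6, -0.5]]
grip
c [ 0.4947 -0.3748] yaw 0.0092 sizes [0.027  0.0394 0.0281 0.0399] resid [[-0.4, 3.3], [0.1, -3.7], [0.7, -3.8], [-0.4, 4.2]]
[[ 0.941  0.338 -0.001]
 [ 0.338 -0.941  0.002]
 [ 0.    -0.002 -1.   ]]
```

>>> step_arm --targets "-0.06 0.58 0.58 -0.1 0 0 -0.34; -0.06 0.58 0.58 -0.1 0 0 -0.34; -0.06 0.58 0.58 -0.1 0 0 -0.34; -0.06 0.58 0.58 -0.1 0 0 -0.34; -0.06 0.58 0.58 -0.1 0 0 -0.34; -0.06 0.58 0.58 -0.1 0 0 -0.34; -0.06 0.58 0.58 -0.1 0 0 -0.34; -0.06 0.58 0.58 -0.1 0 0 -0.34; -0.06 0.58 0.58 -0.1 0 0 -0.34; -0.06 0.58 0.58 -0.1 0 0 -0.34"

```text
clock: 0.93
eef_pos: [0.4563, -0.1823, 0.1814]
tool_rot: [0.999, 0.039, -0.0, -0.0]
ft_force: [1.0, -1.6, -0.3]
grip_width: 0.0403
grasp_force: 0.0
```

>>> step_arm --targets "-0.06 0.078 0.094 -0.12 0 0 0; -0.06 0.078 0.094 -0.12 0 0 0; -0.06 0.078 0.094 -0.12 0 0 0; -0.06 0.078 0.094 -0.18 0 0 0; -0.06 0.078 0.094 -0.241 0 0 0; -0.06 0.078 0.094 -0.241 0 0 0; -0.06 0.078 0.094 -0.241 0 0 0"

```text
clock: 1.52
eef_pos: [0.4923, -0.1369, 0.0602]
tool_rot: [0.999, 0.039, -0.003, -0.001]
ft_force: [-0.1, -0.0, -0.4]
grip_width: 0.0399
grasp_force: 0.0
```

Run:
```python
from h import *
i=bot.camera('scene'); p=px('scene',(.498,-.133,.08)); print(p)
x,y=int(p[0]),int(p[1]); save(i,'s1',(x-70,y-60,x+70,y+60),5)
```

```text
[243.91329798 216.38311659]
```

View pics/s1.png

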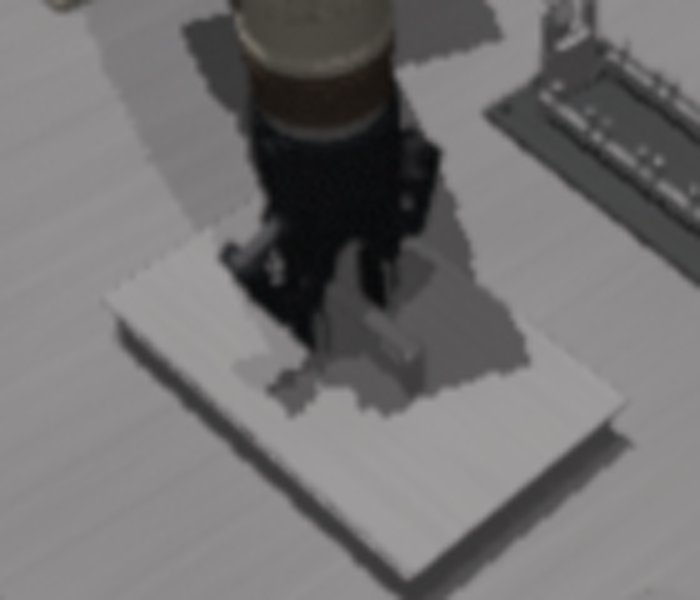

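The gripper straddles the strap, with the fingers either side of the bar. I'll correct 6 mm in x and 4 mm in y, then close.

>>> step_arm --targets "-0.06 0.012 0.008 0 0 0 0; -0.06 0.012 0.008 0 0 0 0; -0.06 0.012 0.008 0 0 0 0; -1 0.012 0.008 0 0 0 0; -1 0.012 0.008 0 0 0 0; -1 0.012 0.008 0 0 0 0; -1 0.012 0.008 0 0 0 0; -1 0.012 0.008 0 0 0 0; -1 0.012 0.008 0 0 0 0; -1 0.012 0.008 0 0 0 0"

```text
clock: 2.4
eef_pos: [0.5008, -0.1332, 0.0622]
tool_rot: [0.999, 0.039, 0.001, 0.0]
ft_force: [-0.9, -0.2, 6.3]
grip_width: 0.0106
grasp_force: 58.9
```

>>> step_arm --targets "-1 0 0 0.02 0 0 0; -1 0 0 0.05 0 0 0; -1 0 0 0.1 0 0 0; -1 0 0 0.16 0 0 0; -1 0 0 0.22 0 0 0; -1 0 0 0.22 0 0 0; -1 0 0 0.22 0 0 0; -1 0 0 0.22 0 0 0"

```text
clock: 3.07
eef_pos: [0.4993, -0.1329, 0.17]
tool_rot: [0.999, 0.039, -0.001, -0.0]
ft_force: [-0.8, -1.7, -4.6]
grip_width: 0.0103
grasp_force: 59.0
```

>>> step_arm --targets "-1 0 0.06 0 0 0 0; -1 0 0.13 0 0 0 0; -1 0 0.2 0 0 0 0; -1 0 0.27 0 0 0 0; -1 0 0.34 0 0 0 0; -1 0 0.41 0 0 0 0; -1 0 0.48 0 0 0 0; -1 0 0.54 0 0 0 0; -1 0 0.58 0 0 0 0; -1 0 0.6 0 0 0 0"

```text
clock: 3.9
eef_pos: [0.5101, 0.0785, 0.1706]
tool_rot: [0.998, 0.067, -0.002, -0.016]
ft_force: [0.1, -1.3, -4.1]
grip_width: 0.0107
grasp_force: 59.2
```

>>> step_arm --targets "-1 0 0.06 0 0 0 0; -1 0.004 0.13 0 0 0 0; -1 0.004 0.2 0 0 0 0; -1 0.004 0.27 0 0 0 0; -1 0.004 0.33 0 0 0 0; -1 0.004 0.38 0 0 0 0; -1 0.004 0.41 0 0 0 0; -1 0.004 0.428 0 0 0 0; -1 0.004 0.428 0 0 0 0; -1 0.004 0.428 0 0 0 0"

```text
clock: 4.73
eef_pos: [0.5404, 0.1295, 0.1715]
tool_rot: [0.994, 0.1, -0.004, -0.032]
ft_force: [0.0, 0.1, -4.1]
grip_width: 0.0106
grasp_force: 59.3
```

Run:
```python
from h import *
print(bot.get_obs()['eef_pos'],bot.get_obs()['ft_force'],bot.get_obs()['tool_rot'])
i=bot.camera('scene'); a=cv2.resize(i[100:420,60:500],None,fx=1,fy=1)
save(i,'s2',(120,60,480,330),2.2)
```

```text
[0.54041783 0.12951661 0.17153494] [ 0.02422642  0.12325566 -4.11344632] [ 0.99444869  0.10002048 -0.00425366 -0.03239781]
```

View pics/s2.png

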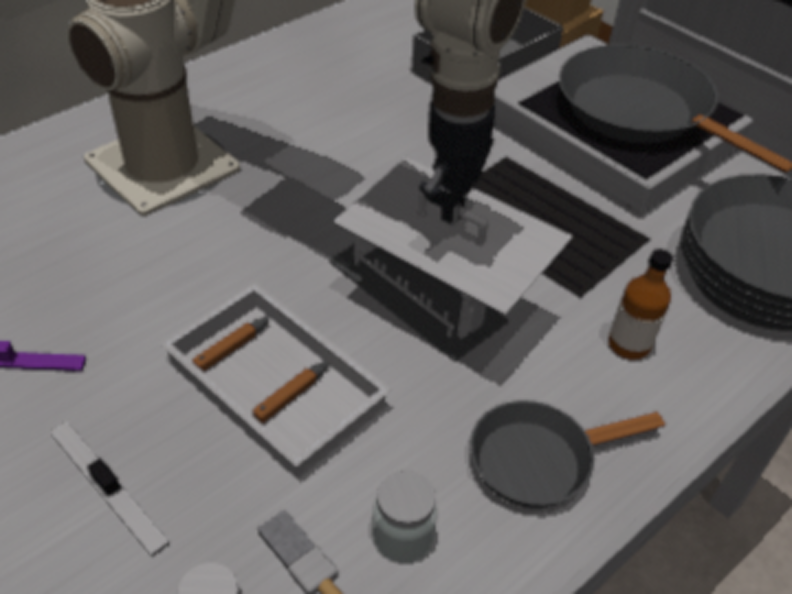

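The picture shows the lid hanging over the rack, about 4° tilted, and two handles in the tray. The move stalled and the tool tilted, so I'm checking the joints.

Run:
```python
from h import *
o=bot.get_obs()
print(o['joint_pos'].round(3),o['joint_vel'].round(3),o['ft_torque'].round(2))
from scipy.spatial.transform import Rotation as R
print(R.from_quat(o['tool_rot']).as_matrix().round(3))
```

```text
[0.2   0.383 0.045 1.234 0.065 3.141] [ 0.001 -0.007 -0.009 -0.003  0.     0.001] [-0.08 -0.14  0.01]
[[ 0.98   0.199 -0.015]
 [ 0.199 -0.978  0.064]
 [-0.002 -0.065 -0.998]]
```

>>> step_arm --targets "-1 0 0.05 0 0 0 0; -1 0 0.05 0 0 0 0; -1 0 0.05 0 0 0 0; -1 0 0.05 0 0 0 0; -1 0 0.05 0 0 0 0; -1 0 0.05 0 0 0 0"

```text
clock: 5.28
eef_pos: [0.5425, 0.1433, 0.1716]
tool_rot: [0.993, 0.109, -0.005, -0.037]
ft_force: [0.1, -0.2, -4.1]
grip_width: 0.0107
grasp_force: 61.6
```

Run:
```python
from h import *
o=bot.get_obs()
print(o['joint_pos'].round(3),o['joint_vel'].round(3),o['ft_torque'].round(2))
```

```text
[0.218 0.394 0.06  1.239 0.075 3.141] [-0.003  0.     0.    -0.001  0.001 -0.001] [-0.16 -0.01  0.02]
```

Joint 6 has hit its limit (j6 = j1 − yaw + π), so at the mat the tool has to be half-turned. I'll work out the levelling turn.

```bash
cat >> h.py <<'E'
from scipy.spatial.transform import Rotation as R
def down(yaw): return R.from_euler('z',yaw)*R.from_quat([1,0,0,0])
def to(p,yaw):
    o=bot.get_obs(); r=R.from_quat(o['tool_rot']); m=r.as_matrix()
    t=(down(yaw)*r.inv()).as_rotvec()
    print('shift',((np.array(p)-o['eef_pos'])/.5).round(4),'turn',(t/(np.pi/4)).round(3),'yaw now',round(np.arctan2(m[1,0],m[0,0]),4),'pos',o['eef_pos'].round(4))
E
python3 -c "
from h import *
to((.5,.14,.19),.85)"
```

```text
shift [-0.085  -0.0066  0.0369] turn [-0.082 -0.052  0.803] yaw now 0.2189 pos [0.5425 0.1433 0.1716]
```

>>> step_arm --targets "-1 -0.02 -0.007 0.037 -0.02 -0.01 0.13; -1 -0.04 -0.007 0.037 -0.04 -0.025 0.27; -1 -0.06 -0.007 0.037 -0.06 -0.04 0.42; -1 -0.085 -0.007 0.037 -0.08 -0.05 0.56; -1 -0.085 -0.007 0.037 -0.082 -0.052 0.7; -1 -0.085 -0.007 0.037 -0.082 -0.052 0.803; -1 -0.085 -0.007 0.037 -0.082 -0.052 0.803; -1 -0.085 -0.007 0.037 -0.082 -0.052 0.803"

```text
clock: 5.95
eef_pos: [0.5002, 0.1399, 0.1902]
tool_rot: [0.912, 0.411, 0.0, 0.0]
ft_force: [-0.6, -0.6, -3.0]
grip_width: 0.0109
grasp_force: 61.7
```

```bash
python3 -c "
from h import *
to((.5,.2,.19),1.6); print(bot.get_obs()['joint_pos'].round(2))"
```

```text
shift [-0.0003  0.1201 -0.0005] turn [-0.001  0.001  0.958] yaw now 0.8477 pos [0.5002 0.1399 0.1902]
[ 0.27  0.3  -0.02  1.25  0.    2.57]
```

>>> step_arm --targets "-1 0 0.02 0 0 0 0.14; -1 0 0.04 0 0 0 0.29; -1 0 0.06 0 0 0 0.44; -1 0 0.08 0 0 0 0.59; -1 0 0.1 0 0 0 0.74; -1 0 0.1 0 0 0 0.88; -1 0 0.1 0 0 0 1; -1 0 0.1 0 0 0 1; -1 0 0.1 0 0 0 1"

```text
clock: 6.7
eef_pos: [0.5002, 0.1898, 0.1899]
tool_rot: [0.685, 0.728, 0.0, -0.0]
ft_force: [0.6, 0.1, -3.4]
grip_width: 0.0105
grasp_force: 61.7
```

>>> step_arm --targets "-1 0 0.02 0 0 0 0.14; -1 0 0.04 0 0 0 0.29; -1 0 0.06 0 0 0 0.44; -1 0 0.08 0 0 0 0.59; -1 0 0.1 0 0 0 0.74; -1 0 0.1 0 0 0 0.88; -1 0 0.1 0 0 0 1; -1 0 0.1 0 0 0 1; -1 0 0.1 0 0 0 1"

```text
clock: 7.45
eef_pos: [0.5002, 0.2397, 0.19]
tool_rot: [0.355, 0.935, 0.0, -0.0]
ft_force: [-0.3, 0.3, -3.8]
grip_width: 0.0103
grasp_force: 61.7
```

>>> step_arm --targets "-1 0 0 0 0 0 0.14; -1 0 0 0 0 0 0.29; -1 0 0 0 0 0 0.44; -1 0 0 0 0 0 0.59; -1 0 0.01 0 0 0 0.74; -1 0 0.04 0 0 0 0.88; -1 0 0.08 0 0 0 1; -1 0 0.11 0 0 0 1; -1 0 0.13 0 0 0 1; -1 0 0.13 0 0 0 1"

```text
clock: 8.28
eef_pos: [0.5001, 0.307, 0.1898]
tool_rot: [-0.032, 0.999, 0.001, -0.0]
ft_force: [0.8, -0.0, -4.2]
grip_width: 0.0105
grasp_force: 61.6
```

```bash
python3 -c "
from h import *
to((.501,.381,.19),.068+np.pi); print(bot.get_obs()['joint_pos'].round(2))
i=bot.camera('scene'); save(i,'s3',(250,60,470,220),3.5)"
```

```text
shift [0.0018 0.1481 0.0003] turn [-0.001 -0.     0.006] yaw now -3.0782 pos [0.5001 0.307  0.1898]
[0.55 0.43 0.17 1.31 0.   0.49]
```

View pics/s3.png

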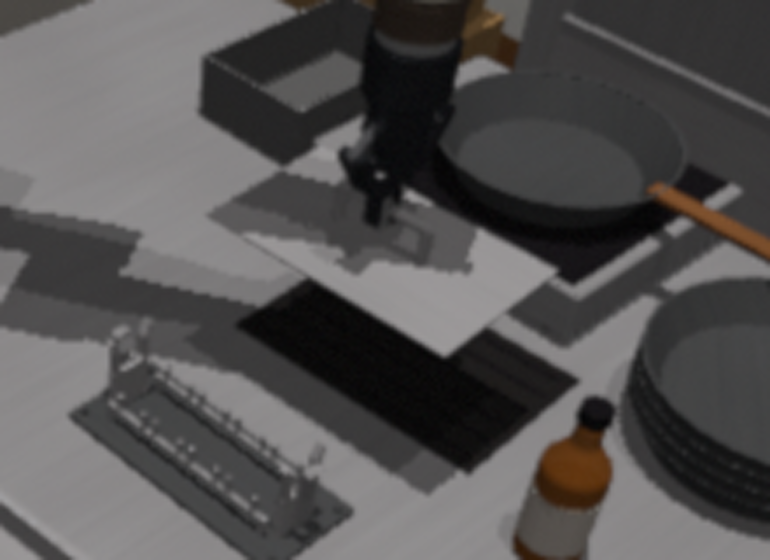

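The lid hangs level over the mat side of the bench. Now across and down.

>>> step_arm --targets "-1 0.002 0.06 0 0 0 0; -1 0.002 0.12 0 0 0 0; -1 0.002 0.148 0 0 0 0; -1 0.002 0.148 -0.06 0 0 0; -1 0.002 0.148 -0.12 0 0 0; -1 0.002 0.148 -0.18 0 0 0; -1 0.002 0.148 -0.24 0 0 0; -1 0.002 0.148 -0.28 0 0 0; -1 0.002 0.148 -0.295 0 0 0; -1 0.002 0.148 -0.295 0 0 0"

```text
clock: 9.17
eef_pos: [0.4996, 0.3768, 0.0399]
tool_rot: [-0.031, 1.0, -0.002, -0.003]
ft_force: [-0.1, -1.4, -4.3]
grip_width: 0.0105
grasp_force: 61.6
```

>>> step_arm --targets "-1 0 0 -0.005 0 0 0; -1 0 0 -0.01 0 0 0; -1 0 0 -0.015 0 0 0; -1 0 0 -0.018 0 0 0; -1 0 0 -0.018 0 0 0"

```text
clock: 9.58
eef_pos: [0.5014, 0.3791, 0.0342]
tool_rot: [-0.032, 0.999, 0.0, 0.0]
ft_force: [0.6, 0.2, -3.8]
grip_width: 0.0102
grasp_force: 61.6
```

>>> step_arm --targets "-1 0 0 -0.002 0 0 0; -1 0 0 -0.004 0 0 0; -1 0 0 -0.005 0 0 0; -1 0 0 -0.005 0 0 0; -1 0 0 -0.005 0 0 0"

```text
clock: 10.0
eef_pos: [0.5015, 0.3793, 0.0333]
tool_rot: [-0.032, 0.999, 0.001, 0.001]
ft_force: [-3.4, -2.4, 5.7]
grip_width: 0.0104
grasp_force: 62.8
```

>>> step_arm --targets "-0.06 0 0 0 0 0 0; -0.06 0 0 0 0 0 0; -0.06 0 0 0 0 0 0; -0.06 0 0 0 0 0 0; -0.06 0 0 0 0 0 0; -0.06 0 0 0.05 0 0 0; -0.06 0 0 0.12 0 0 0; -0.06 0 0 0.19 0 0 0; -0.06 0 0 0.26 0 0 0; -0.06 0 0 0.32 0 0 0"

```text
clock: 10.83
eef_pos: [0.5014, 0.3792, 0.1936]
tool_rot: [-0.032, 0.999, 0.001, 0.001]
ft_force: [0.6, 0.6, -0.2]
grip_width: 0.0399
grasp_force: 0.0
```

>>> step_arm --targets "-0.06 0 -0.06 0 0 0 -0.15; -0.06 0 -0.13 0 0 0 -0.3; -0.06 0 -0.2 0 0 0 -0.45; -0.06 0 -0.27 0 0 0 -0.6; -0.06 0 -0.34 0 0 0 -0.75; -0.06 0 -0.41 0 0 0 -0.9; -0.06 0 -0.48 0 0 0 -1; -0.06 0 -0.54 0 0 0 -1; -0.06 0 -0.6 0 0 0 -1; -0.06 0 -0.6 0 0 0 -1"

```text
clock: 11.67
eef_pos: [0.5009, 0.0743, 0.1912]
tool_rot: [0.355, 0.935, -0.001, 0.0]
ft_force: [-0.3, 0.4, -0.2]
grip_width: 0.0399
grasp_force: 0.0
```

```bash
python3 -c "
from h import *
to((.5,-.134,.19),.08+np.pi/2)
snap('top','t2')
i=np.load('pics/top.npy'); save(i,'c3',(290,150,360,270),5)
a=cv2.resize(i[155:275,290:360],None,fx=5,fy=5,interpolation=2); b=cv2.resize(i[155:275,100:185],None,fx=5,fy=5,interpolation=2)
cv2.imwrite('pics/c4.png',np.hstack([a,b])[...,::-1])"
```

```text
shift [-0.0017 -0.4166 -0.0024] turn [ 0.002 -0.001 -0.973] yaw now 2.4147 pos [0.5009 0.0743 0.1912]
```

View pics/c4.png

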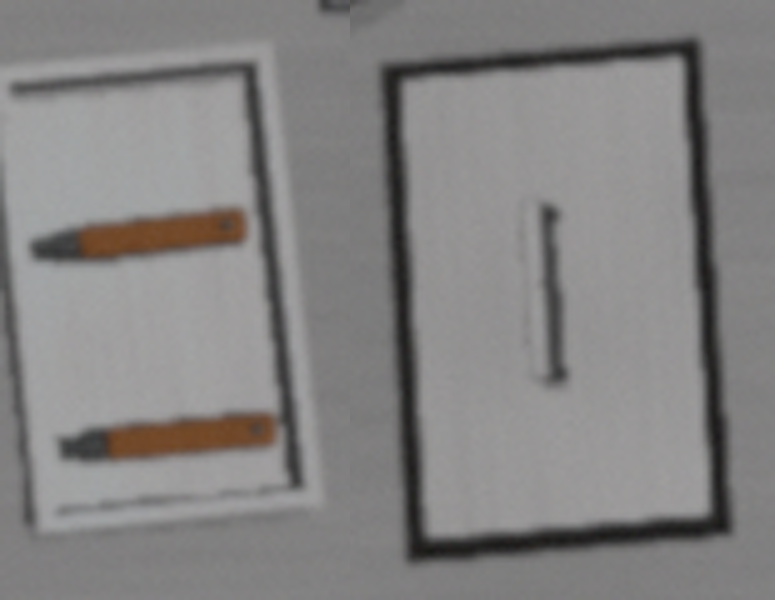

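The left panel shows the tray with two handles, ferrules towards +y: upper from (30,249) to (245,226), lower from (60,448) to (275,430). The right panel shows the lid lying squarely inside the mat.

Run:
```python
from h import *
D=(290,155)
print('tray');fit('top',[(-15,69),(272,42),(322,505),(35,532)],.040,.265,.162,D)
M=(100-70,155) # right panel starts at x=350 -> 350/5=70
print('lid');fit('top',[(398,78),(687,56),(715,518),(424,543)],.015,.265,.162,M)
print('strap');fit('top',[(522,204),(546,204),(551,380),(530,384)],.055,.1,.012,M)
for n,t,e in(('A',(31,249),(245,226)),('B',(60,448),(275,430))):
    f=lambda p,z:w('top',((p[0]+.5)/5-.5+D[0],(p[1]+.5)/5-.5+D[1]),z)[:2]
    a,b=f(t,.015),f(e,.02); d=a-b
    print(n,((a+b)/2).round(4),'len',np.linalg.norm(d).round(4),'yaw',np.arctan2(d[1],d[0]).round(4), 'tip,end',a.round(4),b.round(4))
```

```text
tray
c [ 0.4975 -0.1341] yaw 0.0802 sizes [0.1648 0.2641 0.1619 0.2633] resid [[-0.8, 1.5], [-0.5, -1.3], [0.2, -0.0], [1.1, -0.1]]
lid
c [0.5011 0.3773] yaw 0.0663 sizes [0.1661 0.2664 0.1643 0.2671] resid [[1.0, 2.2], [0.8, -2.0], [-0.7, -1.3], [-1.1, 1.1]]
strap
c [0.5002 0.3763] yaw 0.0463 sizes [0.0133 0.0979 0.0117 0.1002] resid [[-0.1, 0.6], [-0.8, -0.7], [1.2, 0.3], [-0.3, -0.2]]
A [ 0.5269 -0.1286] len 0.1238 yaw 1.6588 tip,end [ 0.5214 -0.0669] [ 0.5323 -0.1902]
B [ 0.4108 -0.1424] len 0.1231 yaw 1.6365 tip,end [ 0.4068 -0.081 ] [ 0.4149 -0.2039]
```

>>> step_arm --targets "-0.06 0.01 -0.06 0 0 0 -0.14; -0.06 0.02 -0.13 0 0 0 -0.29; -0.06 0.03 -0.2 -0.02 0 0 -0.44; -0.06 0.04 -0.27 -0.06 0 0 -0.58; -0.06 0.052 -0.33 -0.1 0 0 -0.72; -0.06 0.052 -0.38 -0.15 0 0 -0.86; -0.06 0.052 -0.407 -0.18 0 0 -0.967; -0.06 0.052 -0.407 -0.18 0 0 -0.967; -0.06 0.052 -0.407 -0.18 0 0 -0.967; -0.06 0.052 -0.407 -0.18 0 0 -0.967"

```text
clock: 12.55
eef_pos: [0.528, -0.1234, 0.1017]
tool_rot: [0.673, 0.739, 0.001, 0.0]
ft_force: [-0.3, 1.1, 0.5]
grip_width: 0.0401
grasp_force: 0.0
```

```bash
python3 -c "
from h import *
to((.527,-.129,.010),1.655); print(bot.get_obs()['joint_pos'].round(2))"
```

```text
shift [-0.002  -0.0111 -0.1834] turn [-0.001  0.002 -0.011] yaw now 1.664 pos [ 0.528  -0.1234  0.1017]
[-0.23  0.41 -0.1   1.05  0.    1.25]
```

>>> step_arm --targets "-0.06 0 -0.004 0 0 0 -0.011; -0.06 0 -0.004 -0.05 0 0 -0.011; -0.06 0 -0.004 -0.1 0 0 -0.011; -0.06 0 -0.004 -0.13 0 0 -0.011; -0.06 0 -0.004 -0.13 0 0 -0.011; -0.06 0 -0.004 -0.13 0 0 -0.011"

```text
clock: 13.05
eef_pos: [0.5274, -0.1256, 0.0365]
tool_rot: [0.677, 0.736, 0.0, -0.0]
ft_force: [-0.5, -0.8, 0.7]
grip_width: 0.0403
grasp_force: 0.0
```

```bash
python3 -c "
from h import *
to((.527,-.129,.010),1.655)"
```

```text
shift [-0.0007 -0.0067 -0.0531] turn [-0.001  0.     0.001] yaw now 1.6544 pos [ 0.5274 -0.1256  0.0365]
```

So shifts start from roughly the measured pose. I'll finish the descent and grip.

>>> step_arm --targets "-0.06 0 -0.007 -0.02 0 0 0; -0.06 0 -0.007 -0.04 0 0 0; -0.06 0 -0.007 -0.053 0 0 0; -0.06 0 -0.007 -0.053 0 0 0; -1 0 -0.007 -0.053 0 0 0; -1 0 -0.007 -0.053 0 0 0; -1 0 -0.007 -0.053 0 0 0; -1 0 -0.007 -0.053 0 0 0; -1 0 -0.007 -0.053 0 0 0; -1 0 -0.007 -0.053 0 0 0"

```text
clock: 13.88
eef_pos: [0.5274, -0.1301, 0.0098]
tool_rot: [0.678, 0.735, 0.0, 0.0]
ft_force: [-0.9, 0.3, 0.4]
grip_width: 0.0186
grasp_force: 60.6
```

>>> step_arm --targets "-1 0 0 0.03 0 0 0; -1 0 0 0.08 0 0 0; -1 0 0 0.14 0 0 0; -1 0 0 0.2 0 0 0; -1 0 0 0.26 0 0 0; -1 0 0 0.26 0 0 0"

```text
clock: 14.38
eef_pos: [0.5311, -0.1311, 0.1462]
tool_rot: [0.678, 0.735, 0.003, 0.005]
ft_force: [1.1, -0.1, -0.2]
grip_width: 0.0188
grasp_force: 60.5
```

```bash
python3 -c "
from h import *
a=.036;c=np.array([.4892,.1232]);u=np.array([np.cos(a),np.sin(a)])
for k,d in enumerate((-.069,-.023,.023,.069)): print(k+1,(c+d*u).round(4))
to([*(c+.023*u),.14],1.607)"
```

```text
1 [0.4202 0.1207]
2 [0.4662 0.1224]
3 [0.5122 0.124 ]
4 [0.5582 0.1257]
shift [-0.0378  0.5102 -0.0124] turn [ 0.004  0.015 -0.058] yaw now 1.6526 pos [ 0.5311 -0.1311  0.1462]
```

>>> step_arm --targets "-1 0 0.06 0 0 0 0; -1 -0.01 0.13 0 0 0 -0.02; -1 -0.02 0.2 0 0 0 -0.04; -1 -0.03 0.27 0 0 0 -0.055; -1 -0.038 0.34 0 0 0 -0.055; -1 -0.038 0.41 0 0 0 -0.055; -1 -0.038 0.47 0 0 0 -0.055; -1 -0.038 0.5 0 0 0 -0.055; -1 -0.038 0.51 0 0 0 -0.055; -1 -0.038 0.51 0 0 0 -0.055"

```text
clock: 15.22
eef_pos: [0.5078, 0.126, 0.1391]
tool_rot: [0.692, 0.721, -0.0, -0.0]
ft_force: [0.6, -1.0, -0.5]
grip_width: 0.0183
grasp_force: 60.5
```

>>> step_arm --targets "-1 0 0 0 0 0 0; -1 0 0 0 0 0 0; -1 0 0 0 0 0 0"

```text
clock: 15.47
eef_pos: [0.5081, 0.1236, 0.1394]
tool_rot: [0.694, 0.72, -0.0, 0.0]
ft_force: [-1.0, 0.2, -0.8]
grip_width: 0.0184
grasp_force: 60.5
```

```bash
python3 -c "
from h import *
to((.5122,.123,.080),1.607)
i=bot.camera('scene'); np.save('pics/sc.npy',i); p=px('scene',(.5,.123,.06)).astype(int); print(p); save(i,'s4',(p[0]-60,p[1]-50,p[0]+50,p[1]+40),7)"
```

```text
shift [ 0.0081 -0.0011 -0.1189] turn [ 0. -0. -0.] yaw now 1.6074 pos [0.5081 0.1236 0.1394]
[311 180]
```

View pics/s4.png

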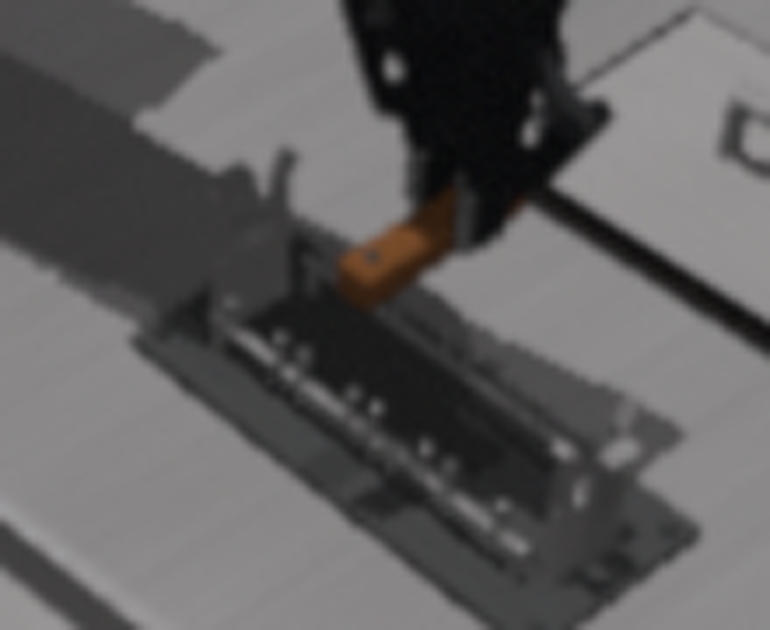

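The handle is held above the rack. The divider pin tops on the −y rail show at (280,338), (303,353), (352,393), (376,406), (425,446), (450,465) and (503,505). I'll use them to refine the rack pose.

Run:
```python
from h import *
P=[(280,338),(303,353),(352,393),(376,406),(425,446),(450,465),(503,505)];X=[-.054,-.038,-.008,.008,.038,.054,.084]
a=.036;c=np.array([.4892,.1232]);Rm=np.array([[np.cos(a),-np.sin(a)],[np.sin(a),np.cos(a)]])
for p,x in zip(P,X):
    q=w('scene',((p[0]+.5)/7-.5+251,(p[1]+.5)/7-.5+130),.046)[:2]
    print((Rm.T@(q-c)*1000).round(1), x*1000)
```

```text
[-52.8 -29.9] -54.0
[-38.8 -28.8] -38.0
[ -5.9 -30.2] -8.0
[  6.9 -28. ] 8.0
[ 38.6 -29.3] 38.0
[ 53.9 -29.4] 54.0
[ 85.5 -29.5] 84.0
```

>>> step_arm --targets "-1 0.009 -0.001 0 0 0 0; -1 0.009 -0.001 -0.05 0 0 0; -1 0.009 -0.001 -0.1 0 0 0; -1 0.009 -0.001 -0.14 0 0 0; -1 0.009 -0.001 -0.155 0 0 0; -1 0.009 -0.001 -0.155 0 0 0; -1 0.009 -0.001 -0.155 0 0 0; -1 0.009 -0.001 -0.155 0 0 0"

```text
clock: 16.18
eef_pos: [0.514, 0.1245, 0.0634]
tool_rot: [0.693, 0.721, 0.001, 0.001]
ft_force: [0.8, -0.7, -0.1]
grip_width: 0.0182
grasp_force: 60.5
```

```bash
python3 -c "
from h import *
to((.5125,.123,.036),1.607)"
```

```text
shift [-0.003  -0.0031 -0.0548] turn [-0.001  0.004 -0.003] yaw now 1.6091 pos [0.514  0.1245 0.0634]
```

>>> step_arm --targets "-1 -0.002 -0.002 -0.01 0 0 0; -1 -0.002 -0.002 -0.025 0 0 0; -1 -0.002 -0.002 -0.038 0 0 0; -1 -0.002 -0.002 -0.046 0 0 0; -1 -0.002 -0.002 -0.05 0 0 0; -1 -0.002 -0.002 -0.053 0 0 0; -1 -0.002 -0.002 -0.053 0 0 0"

```text
clock: 16.77
eef_pos: [0.5114, 0.1234, 0.0351]
tool_rot: [0.693, 0.721, -0.0, -0.0]
ft_force: [-0.6, 0.1, 0.7]
grip_width: 0.0182
grasp_force: 60.5
```

>>> step_arm --targets "-1 0 0 -0.002 0 0 0; -1 0 0 -0.003 0 0 0; -1 0 0 -0.003 0 0 0"

```text
clock: 17.02
eef_pos: [0.5119, 0.1235, 0.0348]
tool_rot: [0.693, 0.721, 0.001, 0.0]
ft_force: [-2.6, -0.3, 3.4]
grip_width: 0.0183
grasp_force: 61.1
```

The handle is down at the expected height, with contact force. Release and rise.

>>> step_arm --targets "-0.32 0 0 0 0 0 0; -0.32 0 0 0 0 0 0; -0.32 0 0 0 0 0 0; -0.32 0 0 0 0 0 0; -0.32 0 0 0.04 0 0 0; -0.32 0 0 0.1 0 0 0; -0.32 0 0 0.16 0 0 0; -0.2 0 0 0.22 0 0 0; -0.06 0 0 0.22 0 0 0; -0.06 0 0 0.22 0 0 0"

```text
clock: 17.85
eef_pos: [0.5133, 0.1238, 0.1462]
tool_rot: [0.693, 0.721, 0.002, 0.001]
ft_force: [0.5, -0.4, -0.8]
grip_width: 0.0404
grasp_force: 0.0
```

```bash
python3 -c "
from h import *
to((.411,-.143,.10),1.64)"
```

```text
shift [-0.2047 -0.5337 -0.0923] turn [-0.002  0.007  0.039] yaw now 1.6094 pos [0.5133 0.1238 0.1462]
```

>>> step_arm --targets "-0.06 -0.02 -0.07 0 0 0 0.04; -0.06 -0.05 -0.14 0 0 0 0.04; -0.06 -0.08 -0.21 0 0 0 0.04; -0.06 -0.11 -0.28 0 0 0 0.04; -0.06 -0.14 -0.35 0 0 0 0.04; -0.06 -0.17 -0.42 -0.03 0 0 0.04; -0.06 -0.2 -0.49 -0.06 0 0 0.04; -0.06 -0.205 -0.533 -0.09 0 0 0.04; -0.06 -0.205 -0.533 -0.09 0 0 0.04; -0.06 -0.205 -0.533 -0.09 0 0 0.04"

```text
clock: 18.68
eef_pos: [0.4071, -0.1433, 0.0972]
tool_rot: [0.683, 0.73, -0.001, -0.002]
ft_force: [0.6, 0.3, -0.3]
grip_width: 0.04
grasp_force: 0.0
```

>>> step_arm --targets "-0.06 0 0 0 0 0 0; -0.06 0 0 -0.02 0 0 0; -0.06 0 0 -0.02 0 0 0; -0.06 0 0 -0.02 0 0 0"

```text
clock: 19.02
eef_pos: [0.4093, -0.1419, 0.0891]
tool_rot: [0.681, 0.732, 0.0, -0.0]
ft_force: [-0.1, 0.4, -0.7]
grip_width: 0.0404
grasp_force: 0.0
```

```bash
python3 -c "
from h import *
to((.411,-.143,.010),1.64)"
```

```text
shift [ 0.0034 -0.0022 -0.1582] turn [-0.001 -0.    -0.004] yaw now 1.6431 pos [ 0.4093 -0.1419  0.0891]
```

>>> step_arm --targets "-0.06 0.003 -0.002 -0.04 0 0 0; -0.06 0.003 -0.002 -0.09 0 0 0; -0.06 0.003 -0.002 -0.13 0 0 0; -0.06 0.003 -0.002 -0.158 0 0 0; -0.06 0.003 -0.002 -0.158 0 0 0; -0.06 0.003 -0.002 -0.158 0 0 0; -1 0.003 -0.002 -0.158 0 0 0; -1 0.003 -0.002 -0.158 0 0 0; -1 0.003 -0.002 -0.158 0 0 0; -1 0.003 -0.002 -0.158 0 0 0"

```text
clock: 19.85
eef_pos: [0.4118, -0.1442, 0.0115]
tool_rot: [0.682, 0.732, 0.001, 0.001]
ft_force: [-1.2, 0.8, 6.1]
grip_width: 0.018
grasp_force: 60.4
```

>>> step_arm --targets "-1 0 0 0 0 0 0; -1 0 0 0 0 0 0; -1 0 0 0.03 0 0 0; -1 0 0 0.08 0 0 0; -1 0 0 0.14 0 0 0; -1 0 0 0.2 0 0 0; -1 0 0 0.26 0 0 0; -1 0 0 0.26 0 0 0; -1 0 0 0.26 0 0 0"

```text
clock: 20.6
eef_pos: [0.4122, -0.1447, 0.1422]
tool_rot: [0.682, 0.731, 0.001, 0.003]
ft_force: [-0.1, 0.5, -1.5]
grip_width: 0.0183
grasp_force: 59.5
```

```bash
python3 -c "
from h import *
to((.4665,.122,.14),1.607)"
```

```text
shift [ 0.1086  0.5334 -0.0044] turn [ 0.002  0.007 -0.043] yaw now 1.6407 pos [ 0.4122 -0.1447  0.1422]
```

>>> step_arm --targets "-1 0.01 0.06 0 0 0 0; -1 0.02 0.13 0 0 0 -0.02; -1 0.04 0.2 0 0 0 -0.043; -1 0.06 0.27 0 0 0 -0.043; -1 0.08 0.34 0 0 0 -0.043; -1 0.1 0.41 0 0 0 -0.043; -1 0.109 0.47 0 0 0 -0.043; -1 0.109 0.51 0 0 0 -0.043; -1 0.109 0.531 0 0 0 -0.043; -1 0.109 0.531 0 0 0 -0.043"

```text
clock: 21.43
eef_pos: [0.464, 0.1229, 0.1386]
tool_rot: [0.693, 0.721, -0.001, -0.001]
ft_force: [-0.3, 0.2, -0.7]
grip_width: 0.0183
grasp_force: 59.5
```

>>> step_arm --targets "-1 0 0 0 0 0 0; -1 0 0 -0.04 0 0 0; -1 0 0 -0.08 0 0 0; -1 0 0 -0.08 0 0 0; -1 0 0 -0.08 0 0 0"

```text
clock: 21.85
eef_pos: [0.4637, 0.1196, 0.0991]
tool_rot: [0.695, 0.719, -0.002, -0.001]
ft_force: [-0.3, 0.0, -0.9]
grip_width: 0.0185
grasp_force: 59.5
```

```bash
python3 -c "
from h import *
to((.4665,.121,.064),1.607)"
```

```text
shift [ 0.0056  0.0028 -0.0703] turn [ 0.001 -0.004  0.003] yaw now 1.6048 pos [0.4637 0.1196 0.0991]
```

>>> step_arm --targets "-1 0.005 0.003 0 0 0 0; -1 0.005 0.003 -0.04 0 0 0; -1 0.005 0.003 -0.07 0 0 0; -1 0.005 0.003 -0.07 0 0 0; -1 0.005 0.003 -0.07 0 0 0; -1 0.005 0.003 -0.07 0 0 0"

```text
clock: 22.35
eef_pos: [0.4688, 0.123, 0.0664]
tool_rot: [0.694, 0.72, 0.001, 0.001]
ft_force: [0.2, 0.5, -0.2]
grip_width: 0.0185
grasp_force: 59.5
```

```bash
python3 -c "
from h import *
to((.4665,.121,.037),1.607)"
```

```text
shift [-0.0045 -0.004  -0.0588] turn [-0.001  0.003  0.   ] yaw now 1.6067 pos [0.4688 0.123  0.0664]
```

>>> step_arm --targets "-1 -0.004 -0.004 0 0 0 0; -1 -0.004 -0.004 -0.02 0 0 0; -1 -0.004 -0.004 -0.038 0 0 0; -1 -0.004 -0.004 -0.05 0 0 0; -1 -0.004 -0.004 -0.056 0 0 0; -1 -0.004 -0.004 -0.058 0 0 0; -1 -0.004 -0.004 -0.058 0 0 0; -1 -0.004 -0.004 -0.058 0 0 0"

```text
clock: 23.02
eef_pos: [0.4651, 0.1208, 0.0364]
tool_rot: [0.694, 0.72, -0.0, -0.0]
ft_force: [-2.6, -0.8, 4.1]
grip_width: 0.0184
grasp_force: 60.2
```

>>> step_arm --targets "-0.32 0 0 0 0 0 0; -0.32 0 0 0 0 0 0; -0.32 0 0 0 0 0 0; -0.32 0 0 0 0 0 0; -0.32 0 0 0.04 0 0 0; -0.32 0 0 0.1 0 0 0; -0.32 0 0 0.16 0 0 0; -0.2 0 0 0.22 0 0 0; -0.06 0 0 0.26 0 0 0; -0.06 0 0 0.3 0 0 0"

```text
clock: 23.85
eef_pos: [0.4661, 0.1211, 0.1879]
tool_rot: [0.694, 0.72, 0.001, 0.001]
ft_force: [0.3, -0.6, -0.4]
grip_width: 0.0401
grasp_force: 0.0
```

>>> step_arm --targets "-0.06 0 -0.07 0 0 0 -0.15; -0.06 0 -0.14 0 0 0 -0.3; -0.06 0 -0.21 0 0 0 -0.45; -0.06 0 -0.28 0 0 0 -0.6; -0.06 0 -0.35 0 0 0 -0.75; -0.06 0 -0.42 0 0 0 -0.9; -0.06 0 -0.49 0 0 0 -1; -0.06 0 -0.55 0 0 0 -1; -0.06 0 -0.6 0 0 0 -1; -0.06 0 -0.6 0 0 0 -1"

```text
clock: 24.68
eef_pos: [0.4657, -0.1833, 0.1859]
tool_rot: [0.918, 0.397, 0.0, 0.001]
ft_force: [1.0, -0.2, -0.4]
grip_width: 0.0399
grasp_force: 0.0
```

Run:
```python
from h import *
i=bot.camera('top'); np.save('pics/top.npy',i); s=bot.camera('scene'); np.save('pics/sc.npy',s)
z=lambda a,k:cv2.resize(a,None,fx=k,fy=k,interpolation=cv2.INTER_CUBIC)
a=z(i[165:270,205:255],5.5); b=z(i[165:270,385:425],5.5)   # 275w, 220w
c=z(s[140:225,260:355],3.0); c=c[:, :]
H=np.zeros((578,780,3),np.uint8); H[:a.shape[0],:a.shape[1]]=a; H[:b.shape[0],280:280+b.shape[1]]=b; H[:c.shape[0],495:495+c.shape[1]]=c
save(H,'c5')
to((.495,-.3805,.10),.0387)
```

```text
shift [ 0.0592 -0.4015 -0.1715] turn [-0.001  0.    -0.994] yaw now 0.8194 pos [ 0.4654 -0.1798  0.1857]
```

View pics/c5.png

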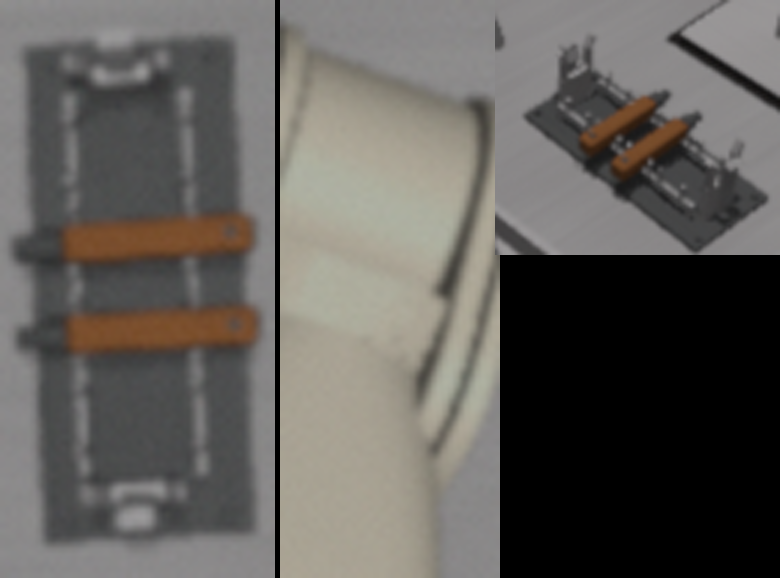

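Both handles lie down in places 2 and 3, centred. The arm hides the keeper in the top view, so I'll check numerically in the scene view whether it has been knocked.

Run:
```python
from h import *
s0=np.load('pics/scene.npy').astype(int); s1=np.load('pics/sc.npy').astype(int)
def chk(n,c,a,L,W,z):
    u=np.array([np.cos(a),np.sin(a)]);v=np.array([-u[1],u[0]]); 
    P=np.array([px('scene',[*(np.array(c)+i*L*u+j*W*v),z]) for i,j in((1,1),(1,-1),(-1,-1),(-1,1))])
    x0,y0=P.min(0).astype(int)-4;x1,y1=P.max(0).astype(int)+5
    d=np.abs(s0-s1).sum(2)[y0:y1,x0:x1]; print(n,(x0,y0,x1,y1),'diff mean',d.mean(),'frac>60',(d>60).mean())
chk('keeper',(.4952,-.3805),.0387,.112,.012,.01)
```

```text
keeper (np.int64(138), np.int64(246), np.int64(201), np.int64(316)) diff mean 35.278684807256234 frac>60 0.1
```

Run:
```python
from h import *
for f in('scene','sc'):
    s=np.load(f'pics/{f}.npy').astype(int); r=s[215:340,110:240].sum(2)
    v,u=np.where(r<100); print(f,len(u),u.mean()+110,v.mean()+215,u.std(),v.std())
print(px('scene',(.495,-.3805,.025)))
i=np.load('pics/sc.npy'); save(i,'s6',(110,225,230,330),5)
```

```text
scene 117 163.0769230769231 271.4017094017094 12.714588058875655 16.748547496179842
sc 111 176.7837837837838 264.48648648648646 14.821098551037196 12.645452741701666
[167.00618629 276.16067834]
```

View pics/s6.png

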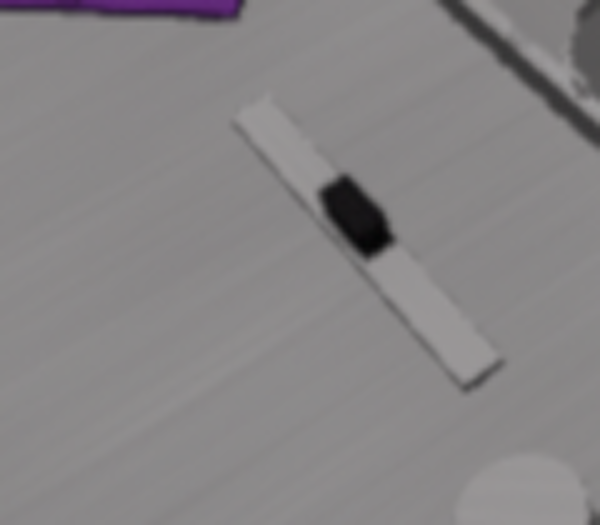

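The keeper has been knocked: its top corners are now at about (502,358), (466,381), (234,119) and (268,95). I'll refit it.

Run:
```python
from h import *
fit('scene',[(502,358),(466,380),(234,119),(268,95)],.010,.224,.024,(110,225))
print(w('scene',(110+357/5,225+206/5),.036))
print(px('scene',(.495,-.3805,.010)), 'prior check initial block') 
print(bot.get_obs()['clock'])
```

```text
c [ 0.4953 -0.3399] yaw 0.0442 sizes [0.0206 0.2193 0.0227 0.2232] resid [[-0.3, -1.8], [-2.5, 1.7], [2.3, 0.8], [0.5, -0.7]]
[ 0.49972081 -0.33882733  0.036     ]
[168.19493642 279.28557851] prior check initial block
24.7833
```

>>> step_arm --targets "-0.06 0.02 -0.06 0 0 0 0.15; -0.06 0.04 -0.12 0 0 0 0.3; -0.06 0.06 -0.18 0 0 0 0.45; -0.06 0.062 -0.24 0 0 0 0.6; -0.06 0.062 -0.3 0 0 0 0.75; -0.06 0.062 -0.315 0 0 0 0.9; -0.06 0.062 -0.315 0 0 0 1; -0.06 0.062 -0.315 0 0 0 1"

```text
clock: 25.45
eef_pos: [0.4969, -0.3358, 0.1855]
tool_rot: [0.694, 0.72, 0.0, -0.001]
ft_force: [0.5, 0.6, -0.6]
grip_width: 0.04
grasp_force: 0.0
```

>>> step_arm --targets "-0.06 0 0 0 0 0 0.15; -0.06 0 0 0 0 0 0.3; -0.06 0 0 0 0 0 0.45; -0.06 0 0 0 0 0 0.6; -0.06 0 0 0 0 0 0.75; -0.06 0 0 0 0 0 0.9; -0.06 0 0 0 0 0 1; -0.06 0 0 0 0 0 1"

```text
clock: 26.12
eef_pos: [0.4971, -0.3348, 0.1861]
tool_rot: [0.365, 0.931, 0.0, -0.0]
ft_force: [0.1, -0.2, 0.2]
grip_width: 0.0402
grasp_force: 0.0
```

>>> step_arm --targets "-0.06 0 0 0 0 0 0.15; -0.06 0 0 0 0 0 0.3; -0.06 0 0 0 0 0 0.45; -0.06 0 0 0 0 0 0.6; -0.06 0 0 0 0 0 0.75; -0.06 0 0 0 0 0 0.9; -0.06 0 0 -0.05 0 0 1; -0.06 0 0 -0.1 0 0 1; -0.06 0 0 -0.1 0 0 1; -0.06 0 0 -0.1 0 0 1"

```text
clock: 26.95
eef_pos: [0.4958, -0.3348, 0.1348]
tool_rot: [-0.018, 1.0, 0.001, -0.002]
ft_force: [0.8, 1.0, 0.5]
grip_width: 0.0402
grasp_force: 0.0
```

Run:
```python
from h import *
to((.4965,-.340,.013),.044+np.pi); print(bot.get_obs()['joint_pos'].round(2))
s=bot.camera('scene').astype(int); r=s[215:340,110:240].sum(2)
i=s.astype(np.uint8);save(i,'s7',(110,225,230,330),5)
b=s[:,:,:].sum(2); f=[px('scene',(.4953+d*np.cos(.044),-.3399+d*np.sin(.044),.010)) for d in(-.10,.10,.108,.116)]
print([(q.round(0),b[int(round(q[1])),int(round(q[0]))]) for q in f])
```

```text
shift [ 0.0015 -0.0103 -0.2437] turn [-0.004 -0.005  0.011] yaw now -3.1066 pos [ 0.4958 -0.3348  0.1348]
[-0.59  0.49  0.12  1.2   0.   -0.63]
[(array([162., 248.]), np.int64(395)), (array([204., 296.]), np.int64(469)), (array([206., 298.]), np.int64(434)), (array([208., 300.]), np.int64(389))]
```

>>> step_arm --targets "-0.06 0 -0.01 -0.05 0 0 0.01; -0.06 0 -0.01 -0.1 0 0 0.01; -0.06 0 -0.01 -0.15 0 0 0.01; -0.06 0 -0.01 -0.19 0 0 0.01; -0.06 0 -0.01 -0.22 0 0 0.01; -0.06 0 -0.01 -0.235 0 0 0.01; -0.06 0 -0.01 -0.24 0 0 0.01; -0.06 0 -0.01 -0.24 0 0 0.01"

```text
clock: 27.67
eef_pos: [0.4974, -0.3419, 0.0169]
tool_rot: [-0.022, 1.0, -0.0, 0.0]
ft_force: [0.1, 1.0, -0.2]
grip_width: 0.0402
grasp_force: 0.0
```

Run:
```python
from h import *
to((.4965,-.340,.013),.044+np.pi)
print(bot.get_obs()['ft_force'])
```

```text
shift [-0.0018  0.0038 -0.0079] turn [0.001 0.001 0.   ] yaw now -3.0978 pos [ 0.4974 -0.3419  0.0169]
[ 0.09322074  0.96911183 -0.19577481]
```

>>> step_arm --targets "-0.06 0 0.003 -0.004 0 0 0; -0.06 0 0.003 -0.006 0 0 0; -1 0 0.003 -0.006 0 0 0; -1 0 0.003 -0.006 0 0 0; -1 0 0.003 -0.006 0 0 0; -1 0 0.003 -0.006 0 0 0; -1 0 0.003 -0.006 0 0 0; -1 0 0.003 -0.006 0 0 0"

```text
clock: 28.33
eef_pos: [0.4973, -0.3405, 0.0141]
tool_rot: [-0.022, 1.0, -0.0, 0.001]
ft_force: [0.1, 0.6, 5.9]
grip_width: 0.019
grasp_force: 60.2
```

>>> step_arm --targets "-1 0 0 0.03 0 0 0; -1 0 0 0.08 0 0 0; -1 0 0 0.14 0 0 0; -1 0 0 0.2 0 0 0; -1 0 0 0.26 0 0 0; -1 0 0 0.31 0 0 0; -1 0 0 0.31 0 0 0; -1 0 0 0.31 0 0 0"

```text
clock: 29.0
eef_pos: [0.4973, -0.3406, 0.1691]
tool_rot: [-0.022, 1.0, -0.001, 0.001]
ft_force: [-0.4, -0.6, -2.5]
grip_width: 0.0187
grasp_force: 59.4
```

>>> step_arm --targets "-1 0 0.05 0 0 0 0; -1 0 0.11 0 0 0 0; -1 0 0.18 0 0 0 0; -1 0 0.25 0 0 0 0; -1 0 0.32 0 0 0 0; -1 0 0.39 0 0 0 0; -1 0 0.46 0 0 0 0; -1 0 0.52 0 0 0 0; -1 0 0.56 0 0 0 0; -1 0 0.58 0 0 0 0"

```text
clock: 29.83
eef_pos: [0.4946, -0.0474, 0.1656]
tool_rot: [-0.024, 1.0, 0.001, -0.003]
ft_force: [0.4, -0.6, -1.4]
grip_width: 0.0183
grasp_force: 59.4
```

>>> step_arm --targets "-1 -0.005 0.05 0 0 0 0; -1 -0.01 0.11 0 0 0 0; -1 -0.012 0.18 0 0 0 0; -1 -0.012 0.24 0 0 0 0; -1 -0.012 0.29 0 0 0 -0.01; -1 -0.012 0.32 0 0 0 -0.01; -1 -0.012 0.343 0 0 0 -0.01; -1 -0.012 0.348 0 0 0 -0.01; -1 -0.012 0.348 0 0 0 -0.01; -1 -0.012 0.348 0 0 0 -0.01"

```text
clock: 30.67
eef_pos: [0.4904, 0.1229, 0.1674]
tool_rot: [-0.018, 1.0, -0.0, -0.001]
ft_force: [-0.2, -0.1, -1.8]
grip_width: 0.0187
grasp_force: 59.4
```

Run:
```python
from h import *
to((.4915,.1237,.120),.036+np.pi)
i=bot.camera('scene'); np.save('pics/sc.npy',i)
p=px('scene',(.49,.123,.12)).astype(int); print(p); save(i,'s8',(p[0]-75,p[1]-50,p[0]+75,p[1]+60),5)
```

```text
shift [ 0.0022  0.0017 -0.0948] turn [ 0.001 -0.002  0.001] yaw now -3.1063 pos [0.4904 0.1229 0.1674]
[310 164]
```

View pics/s8.png

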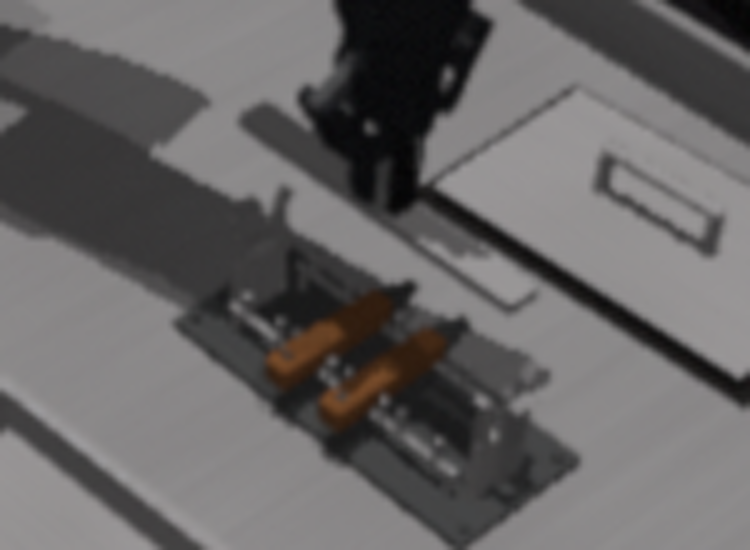

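The keeper hangs level over the rack. Its top corners are near (538,292), (512,304), (240,120) and (265,103).

Run:
```python
from h import *
c,a=fit('scene',[(538,291),(512,303),(240,119),(265,102)],.163,.224,.024,(235,114))
for p in [(538,291),(512,303),(240,119),(265,102)]: print(w('scene',(235+p[0]/5,114+p[1]/5),.163).round(4))
print(bot.get_obs()['eef_pos'])
```

```text
c [0.4892 0.1209] yaw 0.0353 sizes [0.0183 0.2194 0.0228 0.2247] resid [[0.6, -2.9], [-2.6, 2.9], [2.1, 0.7], [-0.1, -0.7]]
[0.6032 0.1336 0.163 ]
[0.6008 0.1155 0.163 ]
[0.3821 0.1054 0.163 ]
[0.379  0.1279 0.163 ]
[0.49049553 0.12275273 0.16762673]
```

>>> step_arm --targets "-1 0.001 0.002 -0.04 0 0 0; -1 0.001 0.002 -0.08 0 0 0; -1 0.001 0.002 -0.11 0 0 0; -1 0.001 0.002 -0.13 0 0 0; -1 0.001 0.002 -0.13 0 0 0; -1 0.001 0.002 -0.13 0 0 0"

```text
clock: 31.22
eef_pos: [0.491, 0.1242, 0.1029]
tool_rot: [-0.018, 1.0, -0.0, -0.001]
ft_force: [-0.5, 0.6, -1.4]
grip_width: 0.0189
grasp_force: 59.3
```

Run:
```python
from h import *
to((.4908,.1235,.088),.036+np.pi)
```

```text
shift [-0.0005 -0.0014 -0.0299] turn [ 0.    -0.001  0.001] yaw now -3.1065 pos [0.491  0.1242 0.1029]
```

Good. Slowly down to the lead-ins.

>>> step_arm --targets "-1 0 -0.001 -0.008 0 0 0; -1 0 -0.001 -0.016 0 0 0; -1 0 -0.001 -0.024 0 0 0; -1 0 -0.001 -0.03 0 0 0; -1 0 -0.001 -0.036 0 0 0; -1 0 -0.001 -0.036 0 0 0"

```text
clock: 31.72
eef_pos: [0.4919, 0.1247, 0.0854]
tool_rot: [-0.018, 1.0, 0.0, 0.001]
ft_force: [0.7, 1.4, 0.6]
grip_width: 0.0184
grasp_force: 59.9
```

>>> step_arm --targets "-1 0 0 -0.006 0 0 0; -1 0 0 -0.012 0 0 0; -1 0 0 -0.018 0 0 0; -1 0 0 -0.02 0 0 0; -1 0 0 -0.02 0 0 0"

```text
clock: 32.13
eef_pos: [0.4922, 0.1248, 0.0764]
tool_rot: [-0.018, 1.0, 0.0, 0.001]
ft_force: [-1.8, -0.0, 7.0]
grip_width: 0.0186
grasp_force: 60.7
```

>>> step_arm --targets "-1 0 0 -0.006 0 0 0; -1 0 0 -0.012 0 0 0; -1 0 0 -0.018 0 0 0; -1 0 0 -0.02 0 0 0; -1 0 0 -0.02 0 0 0"

```text
clock: 32.55
eef_pos: [0.4912, 0.1247, 0.0668]
tool_rot: [-0.018, 1.0, 0.0, 0.0]
ft_force: [-2.6, -0.2, 12.4]
grip_width: 0.0188
grasp_force: 61.8
```

>>> step_arm --targets "-1 0 0 -0.003 0 0 0; -1 0 0 -0.005 0 0 0; -1 0 0 -0.007 0 0 0; -1 0 0 -0.007 0 0 0"

```text
clock: 32.88
eef_pos: [0.4913, 0.1247, 0.0666]
tool_rot: [-0.018, 1.0, 0.001, 0.001]
ft_force: [-12.0, -2.5, 35.0]
grip_width: 0.0185
grasp_force: 65.0
```

It stops hard at home height with 35 N. Relax, release and rise, then look.

>>> step_arm --targets "-1 0 0 0.005 0 0 0; -1 0 0 0.007 0 0 0; -0.3 0 0 0.007 0 0 0; -0.3 0 0 0.007 0 0 0; -0.3 0 0 0.007 0 0 0; -0.2 0 0 0.05 0 0 0; -0.06 0 0 0.12 0 0 0; -0.06 0 0 0.19 0 0 0; -0.06 0 0.02 0.25 0 0 0; -0.06 0 0.02 0.25 0 0 0"

```text
clock: 33.72
eef_pos: [0.495, 0.1364, 0.1927]
tool_rot: [-0.019, 1.0, 0.002, 0.005]
ft_force: [1.3, -0.3, -0.1]
grip_width: 0.0407
grasp_force: 0.0
```

>>> step_arm --targets "-0.06 0 0.05 0 0 0 0; -0.06 0 0.12 0 0 0 0; -0.06 0 0.19 0 0 0 0; -0.06 0 0.26 0 0 0 0; -0.06 0 0.3 0 0 0 0; -0.06 0 0.3 0 0 0 0"

```text
clock: 34.22
eef_pos: [0.4906, 0.2884, 0.185]
tool_rot: [-0.021, 1.0, 0.001, -0.001]
ft_force: [0.4, 0.2, 0.4]
grip_width: 0.04
grasp_force: 0.0
```

Run:
```python
from h import *
i=bot.camera('top'); np.save('pics/top.npy',i); s=bot.camera('scene'); np.save('pics/sc.npy',s)
z=lambda a,k:cv2.resize(a,None,fx=k,fy=k,interpolation=cv2.INTER_CUBIC)
H=np.zeros((600,800,3),np.uint8)
a=z(s[140:228,262:355],6); H[:a.shape[0],:a.shape[1]]=a[:, :]       # 558x528
b=z(i[165:270,205:252],5); H[:b.shape[0],562:562+b.shape[1]]=b     # 235x525
save(H,'c9'); to((.5015,.3793,.12),.066+np.pi)
```

```text
shift [ 0.022   0.1888 -0.1303] turn [ 0.002 -0.003  0.035] yaw now -3.1034 pos [0.4905 0.2849 0.1851]
```

View pics/c9.png

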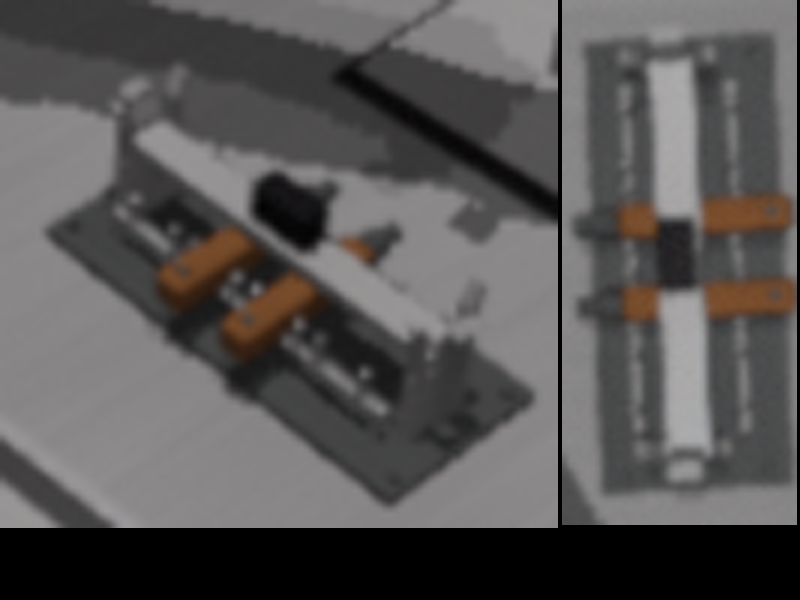

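The keeper sits level on both seats between the cheeks with both hooks upright at its ends, and the handles are in places 2 and 3. The lid hasn't moved, so next I fetch it.

>>> step_arm --targets "-0.06 0.01 0.06 0 0 0 0.03; -0.06 0.02 0.12 0 0 0 0.03; -0.06 0.022 0.17 0 0 0 0.03; -0.06 0.022 0.187 0 0 0 0.03; -0.06 0.022 0.187 -0.05 0 0 0.03; -0.06 0.022 0.187 -0.1 0 0 0.03; -0.06 0.022 0.187 -0.15 0 0 0.03; -0.06 0.022 0.187 -0.18 0 0 0.03; -0.06 0.022 0.187 -0.18 0 0 0.03; -0.06 0.022 0.187 -0.18 0 0 0.03"

```text
clock: 35.15
eef_pos: [0.5017, 0.3759, 0.0955]
tool_rot: [-0.029, 1.0, -0.001, -0.001]
ft_force: [0.0, 0.7, -0.0]
grip_width: 0.0399
grasp_force: 0.0
```

Run:
```python
from h import *
to((.5012,.3785,.034),.066+np.pi)
```

```text
shift [-0.0009  0.0051 -0.1231] turn [ 0.003 -0.004  0.01 ] yaw now -3.0833 pos [0.5017 0.3759 0.0955]
```

>>> step_arm --targets "-0.06 0 0.003 -0.04 0 0 0.01; -0.06 0 0.003 -0.08 0 0 0.01; -0.06 0 0.003 -0.11 0 0 0.01; -0.06 0 0.003 -0.123 0 0 0.01; -0.06 0 0.003 -0.123 0 0 0.01; -0.06 0 0.003 -0.123 0 0 0.01; -1 0 0.003 -0.123 0 0 0.01; -1 0 0.003 -0.123 0 0 0.01; -1 0 0.003 -0.123 0 0 0.01; -1 0 0.003 -0.123 0 0 0.01"

```text
clock: 35.98
eef_pos: [0.5032, 0.38, 0.0369]
tool_rot: [-0.034, 0.999, 0.001, 0.001]
ft_force: [-0.8, -2.3, 5.9]
grip_width: 0.0107
grasp_force: 59.3
```

>>> step_arm --targets "-1 0 0 0 0 0 0; -1 0 0 0 0 0 0; -1 0 0 0 0 0 0"

```text
clock: 36.23
eef_pos: [0.5032, 0.38, 0.0369]
tool_rot: [-0.034, 0.999, 0.001, 0.001]
ft_force: [-1.2, -2.1, 5.8]
grip_width: 0.0106
grasp_force: 59.3
```

>>> step_arm --targets "-1 0 0 0.02 0 0 0; -1 0 0 0.06 0 0 0; -1 0 0 0.12 0 0 0; -1 0 0 0.18 0 0 0; -1 0 0 0.24 0 0 0; -1 0 0 0.3 0 0 0; -1 0 0 0.34 0 0 0; -1 0 0 0.34 0 0 0"

```text
clock: 36.9
eef_pos: [0.5039, 0.3809, 0.2106]
tool_rot: [-0.034, 0.999, 0.003, 0.003]
ft_force: [0.8, 1.0, -3.1]
grip_width: 0.0106
grasp_force: 59.0
```

>>> step_arm --targets "-1 0 -0.05 0 0 0 0.01; -1 0 -0.11 0 0 0 0.01; -1 0 -0.18 0 0 0 0.01; -1 0 -0.25 0 0 0 0.01; -1 0 -0.32 0 0 0 0.01; -1 0 -0.39 0 0 0 0.01; -1 0 -0.46 0 0 0 0.01; -1 0 -0.52 0 0 0 0.01; -1 0 -0.56 0 0 0 0.01; -1 0 -0.58 0 0 0 0.01"

```text
clock: 37.73
eef_pos: [0.5004, 0.0865, 0.203]
tool_rot: [-0.036, 0.999, -0.001, -0.002]
ft_force: [-0.1, 0.8, -3.7]
grip_width: 0.0103
grasp_force: 59.1
```

>>> step_arm --targets "-1 0 -0.05 0 0 0 0; -1 -0.004 -0.12 0 0 0 0; -1 -0.008 -0.19 0 0 0 0; -1 -0.008 -0.26 0 0 0 0; -1 -0.008 -0.32 0 0 0 0; -1 -0.008 -0.37 0 0 0 0; -1 -0.008 -0.41 -0.03 0 0 0; -1 -0.008 -0.44 -0.06 0 0 0; -1 -0.008 -0.448 -0.1 0 0 0; -1 -0.008 -0.448 -0.12 0 0 0"

```text
clock: 38.57
eef_pos: [0.4961, -0.1348, 0.1414]
tool_rot: [-0.037, 0.999, 0.001, -0.003]
ft_force: [-0.7, 0.3, -5.4]
grip_width: 0.0106
grasp_force: 59.1
```

Run:
```python
from h import *
to((.4997,-.1333,.085),.080+np.pi); o=bot.get_obs();print(o['grip_width'],o['ft_force'],o['ft_torque'])
```

```text
shift [ 0.0071  0.003  -0.1129] turn [-0.002 -0.007  0.008] yaw now -3.0677 pos [ 0.4961 -0.1348  0.1414]
0.01063099959237368 [-0.73574751  0.34164657 -5.3506319 ] [ 0.0239233   0.11089738 -0.03422526]
```

>>> step_arm --targets "-1 0.002 0 0 0 0 0.008; -1 0.002 0 -0.03 0 0 0.008; -1 0.002 0 -0.06 0 0 0.008; -1 0.002 0 -0.09 0 0 0.008; -1 0.002 0 -0.1 0 0 0.008; -1 0.002 0 -0.1 0 0 0.008; -1 0.002 0 -0.1 0 0 0.008; -1 0.002 0 -0.1 0 0 0.008"

```text
clock: 39.23
eef_pos: [0.5002, -0.1344, 0.0963]
tool_rot: [-0.041, 0.999, -0.0, 0.001]
ft_force: [-0.5, -0.1, -3.9]
grip_width: 0.0103
grasp_force: 59.1
```

Run:
```python
from h import *
to((.4997,-.1333,.069),.080+np.pi); o=bot.get_obs();print(o['grip_width'],o['ft_force'])
i=bot.camera('scene'); np.save('pics/sc.npy',i)
```

```text
shift [-0.001   0.0021 -0.0545] turn [ 0.     0.002 -0.003] yaw now -3.0589 pos [ 0.5002 -0.1344  0.0963]
0.01034782347254803 [-0.49865456 -0.0855915  -3.92305465]
```

>>> step_arm --targets "-1 -0.001 0.002 -0.012 0 0 0; -1 -0.001 0.002 -0.024 0 0 0; -1 -0.001 0.002 -0.034 0 0 0; -1 -0.001 0.002 -0.042 0 0 0; -1 -0.001 0.002 -0.048 0 0 0; -1 -0.001 0.002 -0.05 0 0 0; -1 -0.001 0.002 -0.05 0 0 0"

```text
clock: 39.87
eef_pos: [0.4983, -0.1335, 0.0695]
tool_rot: [-0.041, 0.999, 0.0, -0.001]
ft_force: [0.2, -0.2, -4.5]
grip_width: 0.0105
grasp_force: 59.1
```

The step is already inside the rim with no contact. Lower to seat it.

>>> step_arm --targets "-1 0 0 -0.002 0 0 0; -1 0 0 -0.004 0 0 0; -1 0 0 -0.006 0 0 0; -1 0 0 -0.007 0 0 0; -1 0 0 -0.007 0 0 0; -1 0 0 -0.007 0 0 0"

```text
clock: 40.37
eef_pos: [0.4987, -0.1336, 0.0666]
tool_rot: [-0.041, 0.999, 0.0, -0.0]
ft_force: [0.1, 0.4, -3.9]
grip_width: 0.0104
grasp_force: 59.1
```

>>> step_arm --targets "-1 0 0 -0.002 0 0 0; -1 0 0 -0.004 0 0 0; -1 0 0 -0.005 0 0 0; -1 0 0 -0.005 0 0 0"

```text
clock: 40.7
eef_pos: [0.4989, -0.1336, 0.0658]
tool_rot: [-0.041, 0.999, -0.0, 0.001]
ft_force: [-4.5, 1.6, 7.8]
grip_width: 0.0104
grasp_force: 60.6
```

Seated at .0658 (expected .066) with contact. Release, rise and clear the view.

>>> step_arm --targets "-0.06 0 0 0 0 0 0; -0.06 0 0 0 0 0 0; -0.06 0 0 0 0 0 0; -0.06 0 0 0 0 0 0; -0.06 0 0 0.04 0 0 0; -0.06 0 0 0.1 0 0 0; -0.06 0 0 0.17 0 0 0; -0.06 0 0 0.24 0 0 0; -0.06 0 0 0.28 0 0 0; -0.06 0 0 0.28 0 0 0"

```text
clock: 41.53
eef_pos: [0.5019, -0.1344, 0.2096]
tool_rot: [-0.041, 0.999, -0.001, 0.005]
ft_force: [1.6, 0.1, 0.6]
grip_width: 0.0405
grasp_force: 0.0
```

>>> step_arm --targets "-0.06 -0.04 -0.06 0 0 0 0; -0.06 -0.08 -0.12 0 0 0 0; -0.06 -0.12 -0.18 0 0 0 0; -0.06 -0.16 -0.24 0 0 0 0; -0.06 -0.2 -0.3 0 0 0 0; -0.06 -0.24 -0.36 0 0 0 0; -0.06 -0.28 -0.42 0 0 0 0; -0.06 -0.28 -0.42 0 0 0 0; -0.06 -0.28 -0.42 0 0 0 0"

```text
clock: 42.28
eef_pos: [0.3572, -0.3447, 0.2031]
tool_rot: [-0.039, 0.999, 0.001, -0.001]
ft_force: [-0.9, 0.1, 0.6]
grip_width: 0.04
grasp_force: 0.0
```

Run:
```python
from h import *
snap('scene','final',(60,80,460,380),2)
```

```text
(no output)
```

View pics/final.png

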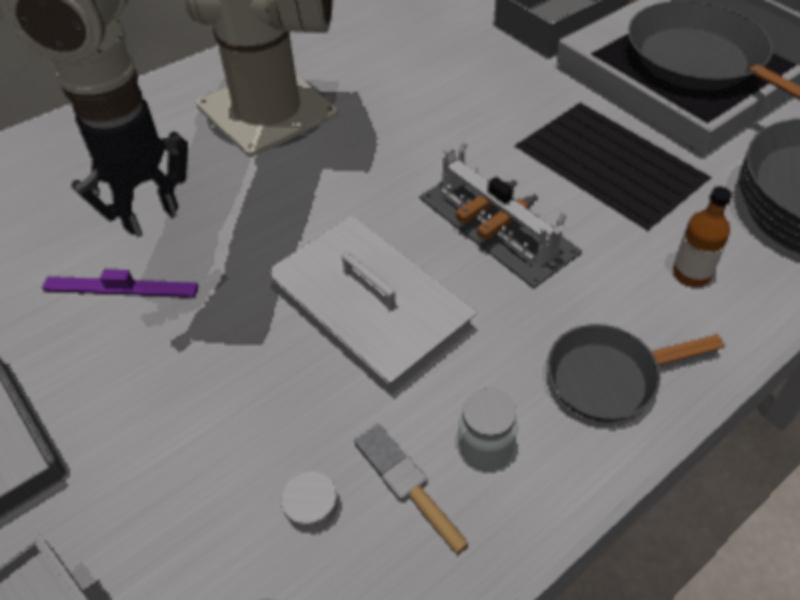

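The lid sits flush on the tray (370,300), the keeper is home on the rack (500,205) over both handles, and the bystanders are untouched. Handing in.

```bash
python3 -c "
from workcell import bot
print(bot.job_done())"
```

```text
the job is handed in; nothing more can be done
None
```

The job is handed in: both handles present lie in places 2 and 3, the keeper pressed to a hard stop at home height and looks hooked at both ends in the pictures, and the lid is back on the empty tray, seated at the expected height.

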